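Find the high spot of a lopsided ink roller on the bench centres

ROBOT

A 6-joint arm with a two-finger parallel gripper is mounted at the origin on a cart in front of the work surface, level with it; the furniture and walls round the work are solid. World frame = base frame: x ahead of the robot, y to its left, z up, the work surface at z = 0. Lengths are in mm, angles in rad, forces in N, time in s.
With the tool pointing down it reaches from about 350 to 775 mm from the base axis. Payload 7.3 kg.
Tool frame: the origin (TCP) lies on the centre line of the jaws, within the pads' length; the fingertips stand 22 mm ahead of it and the grasp point (between the pads) lies 3 mm ahead of it; z points along the fingers, y is the direction in which the jaws open and shut (so a half turn about z gives the same grasp; the last joint's range is limited). The gripper opens to 92 mm and grips with 3 to 60 N. Pads are 19 mm wide; open, the fingers measure 130 mm over their backs; the gripper's body (75 mm by 190 mm) begins 47 mm behind the grasp point.
Start: joints at [-1.393, 0.342, 1.524, -0, 1.275, -0.146], TCP at [167.062, -497.728, 248.741] pointing down, gripper open.
Joint ranges: [-2.53, 2.53], [-0.77, 2.02], [0.04, 2.7], [-1, 4.14], [0.28, 2.66], [-3.11, 3.11]. Speed limits (rad/s): [2.57, 2.57, 3.14, 3.14, 3.14, 3.14].

INTERFACE

Orientations are given as [roll, pitch, yaw] about the fixed x, y, z axes, in that order (R = Rz(yaw) Ry(pitch) Rx(roll)).
In Python, from plant import bot gives the robot as it stands.
- The arm moves only by the tool play_rows, never from a script. Its argument "moves" is one flat list of numbers, 5 for each row, row after row: the closure in counts, from 0 (fully open) to 255 (shut), then the shift along the tool's x, y, z in mm, then the turn about the tool's z in degrees. A call has 1 to 8 rows; each row is the pose to reach, as a shift and turn from the pose commanded when the call began, along the tool's axes at that moment; what a row does not reach only later rows make up. A row lasts 1/12 s, in which the tool goes at most 41.7 mm and 7.16 degrees, less where a joint would pass 70% of its speed; a pose out of reach is approached as far as the arm can. A call with a gripper value outside its range is refused whole. The fingers move at their own pace and stop on an object; the grip force is fixed at half the most. Time passes only in rows, so rows that repeat a pose let the fingers close. It gives the time, the measured TCP pose, the force and the opening at its end, in the units of the state.
- bot.get_obs(): the state, without advancing time (a new reading comes with each control period).
- bot.capture(name): name is "scene" or "top" or "wrist"; returns a dict with "color" (480x640x3 uint8, red, green, blue), "fx", "fy", "cx", "cy" (pixels), "world_to_cam" (4x4, takes a point from world to camera coordinates); the wrist camera has in their place "T_tool_cam" (4x4, takes a point from camera to tool coordinates, whose origin is the TCP and whose axes are the flange's). Camera axes: x right, y down, z forward; pixel columns grow to the right and rows downward; lengths in mm; the calibration is good to about 2 mm. A picture is of the moment at which its call begins: read the wrist's pose just before it. There is no depth.
- bot.close_job(): hands the job in, once; it reports no verdict.
The state is a dict: "time": time; "joint_positions": joint angles; "dq": joint speeds; "tau": joint torques, N m; "tool_pos": TCP position; "tcp_rot": TCP orientation; "contact_force": force on the tool from outside, world axes, zero at the start; "moment": the same for the moment, N m; "grip_width": finger opening in mm.
Only numpy, scipy, OpenCV 4.12 (cv2) and the standard library are available. Lean on these libraries where they do the work, as an engineer would, in place of code of your own. Each camera call takes 0.05 s, during which the arm holds its last target.

TASK

The newly cast ink roller on the bench centres runs out of true: find its high spot. Swing the dial gauge forward and lower it gently onto its stop so that its plunger rides on the rubber, then crank the roller right round once, either way, watching the needle; feel how far out the adjustable crank handle has been set, and use so light a hand that the bench centres, which stand loose on their feet, are not dragged or tipped. Finally bring the high spot under the plunger, minding the play in the drive, so that the needle stands at its highest reading, and let go and leave it there for marking, with the gauge down and the things lying about undisturbed.

Things in the scene. Friction and masses are not known exactly. Their poses are not given: they have to be found in the camera images.
- bench_centres: Grey bench centres, 3.5 kg, loose on rubber feet; a side force of some 15 N or more drags them. Bed 86 mm wide (x), 335 mm long (y). Origin on the table under the spindle; y = the spindle's direction, from the crank (-y end) to the tailstock, x to the back, where the gauge post stands. Headstock 125 mm high, outer face at y = -143 mm; black roller 50 mm across, y = -35 to 65 mm.
- spindle_axis (a point): Point on the spindle's axis, 100 mm up, in the plane where the middle of the crank handle travels. Handle: wooden sleeve 15 mm across, 46 mm long along y, free to spin on its pin, so that it can stay pinched from above all the way round; clamped in the slot of the crank web 32 to 48 mm off the axis, differently each time and not measured: feel for its top or look. Web 36 mm from here, at +y.
- crank (a joint): Crank angle about the spindle, rad: 0 = handle straight above the axis, growing as it goes over the top to the back (+x); endless, starts within 0.2 of 0. Two pins of its catch plate drive the tail of the carrier on the roller's shaft with 0.82 rad of play: on reversing, the roller waits that long. Drag 0.09 N m; all stays where left. How the rubber sits on the shaft differs each time.
- gauge_hinge (a point): Centre of the hinge of the gauge's swing arm, 160 mm above the table, in the middle plane of the arm, on the post behind the roller. The hinge runs parallel to the spindle.
- lifting_bar (a point): Middle of the grip of the gauge's lifting bar: steel, 14 mm across, 44 mm long, parallel to the spindle, sticking out of the arm towards the crank's end; 70 mm from the hinge, and 58 mm to the side of the arm. The dial (57 mm across) ends 29 mm to the side of the arm.
- gauge_arm (a joint): Angle of the gauge's swing arm, rad: 0 = level, down on its stop, plunger on the roller; grows as it is lifted. Parked leaning back at about 1.85 to 1.9. It tips over by itself: below about 1.3 it falls forward if let go, and its weight (0.45 kg) keeps it down on the stop.
- plunger (a joint): How far the gauge's sprung plunger is pushed in, m: 0 = fully out (gauge lifted), at most 0.010; spring 1 to 2 N. With the gauge down it rides on top of the rubber, and goes in and out once per turn, smoothly, by about 5 mm in all.
- needle (a joint): Angle of the dial's needle, rad: 600 times the plunger's value; 0 = pointing to the foot of the dial, growing clockwise as seen from the front. Black on a white dial 57 mm across, which faces the front when the gauge is down.
- brayer: Hand ink roller with a red handle, 99x185x33 mm, lying; bystander, origin at the centre of its underside.
- ink_bottle: Small round ink bottle with a black cap, 43 mm wide, 60 mm tall, standing; bystander, origin at the centre of its underside.
- paint_tube: Paint tube, 36x105x23 mm, lying; bystander, origin at the centre of its underside.
- masking_tape: Roll of tape lying flat, 90 mm across, 48 mm tall; bystander, origin at the centre of its underside.
- bulldog_clip: Grey bulldog clip, 23x40x35 mm, standing; bystander, origin at the centre of its underside.
- glue_stick: Glue stick standing, 26 mm across, 89 mm tall; bystander, origin at the centre of its underside.

How it is judged:
By the outcome, as a careful person would: the job done as asked, in the order asked, and still so for the second after the job is handed in, with the robot touching nothing.
It also fails if it takes over 72 s, if anything falls off the work surface, if the arm or the gripper's body presses on something with over 40 N, if the wrist force passes 120 N, or if a joint passes its speed limit or range.

## Working session

There is one attempt and no reset: what is moved stays moved. The work goes in short steps, Python scripts to look and compute and a tool call to move; the robot and the scene stay as the last step left them, time stands still between calls to the robot, and variables do not carry over. Pictures are saved under pics/ and viewed, and the job is handed in when it is done.

Besides the shell and the picture viewer there is one more tool, called after "Emit:" by a JSON object that holds its "method" and its "body". play_rows: Moves the arm, as the interface text tells. Its arguments: {"type":"object","properties":{"moves":{"type":"array","items":{"type":"number"}}},"required":["moves"]}

```bash
ls; mkdir -p pics; cat > h.py <<'E'
from plant import bot
import numpy as np, cv2
def snap(n,f):
    o=bot.get_obs(); c=bot.capture(n); cv2.imwrite('pics/'+f+'.png',cv2.cvtColor(c['color'],cv2.COLOR_RGB2BGR))
    import pickle; pickle.dump((o,c),open('pics/'+f+'.pkl','wb')); return o,c
E
python3 - <<'E'
from h import *
for n in ['scene','top','wrist']:
    o,c=snap(n,n+'0'); print(n,c['fx'],c['cx'],c['cy'],np.round(c.get('world_to_cam',c.get('T_tool_cam')),3).tolist())
print(bot.get_obs())
E
```

```text
pics
scene 470.07869188570754 333.00632539255673 240.37741931463623 [[-0.636, -0.771, 0.016, 482.507], [-0.593, 0.476, -0.649, 371.824], [0.493, -0.423, -0.76, 739.26], [0.0, 0.0, 0.0, 1.0]]
top 506.6792015228277 321.2235195984585 231.04442429764347 [[-0.024, -1.0, 0.008, 143.727], [-0.998, 0.023, -0.06, 598.255], [0.06, -0.009, -0.998, 1045.907], [0.0, 0.0, 0.0, 1.0]]
wrist 330.4818972670295 321.665517080941 237.9367943044574 [[0.001, -0.958, -0.287, 76.787], [1.0, 0.001, -0.0, -1.459], [0.0, -0.287, 0.958, -135.583], [0.0, 0.0, 0.0, 1.0]]
{'time': 0.15, 'joint_positions': array([-1.39300103e+00,  3.42605241e-01,  1.52475318e+00,  1.11533231e-05,
        1.27537419e+00, -1.46020144e-01]), 'dq': array([-0.00064159, -0.00148787, -0.00370164,  0.00081455, -0.00011963,
        0.00222891]), 'tau': array([ 6.09524141e-04, -4.31468010e+01, -2.44355786e+01,  7.16659287e-02,
        5.37063985e-02, -9.15350756e-05]), 'tool_pos': array([ 167.01682659, -497.46006524,  248.19799571]), 'tcp_rot': array([-3.14046638e+00, -1.76418929e-04,  3.23812089e-01]), 'contact_force': array([-0.54352879,  0.3404958 , -0.35307672]), 'moment': array([-0.04769228, -0.03599127,  0.02123481]), 'grip_width': 91.69428951642222}
```

View pics/scene0.png

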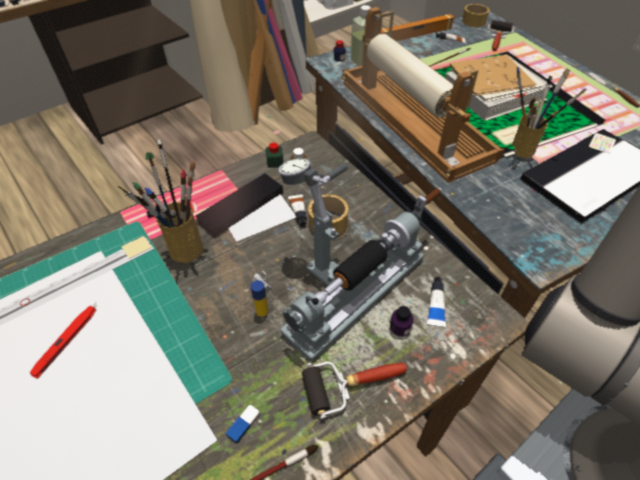

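View pics/top0.png

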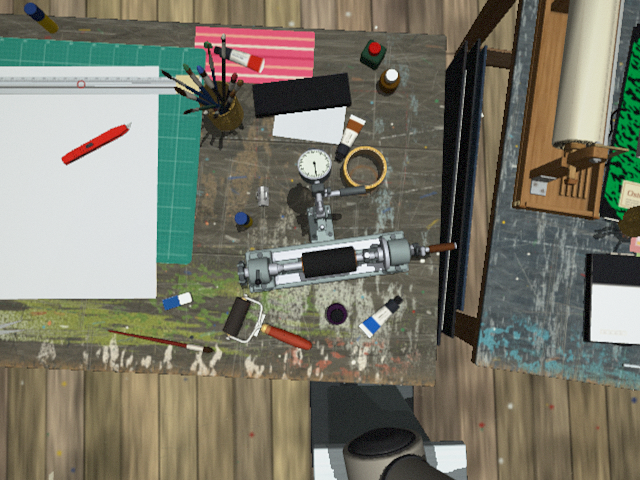

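View pics/wrist0.png

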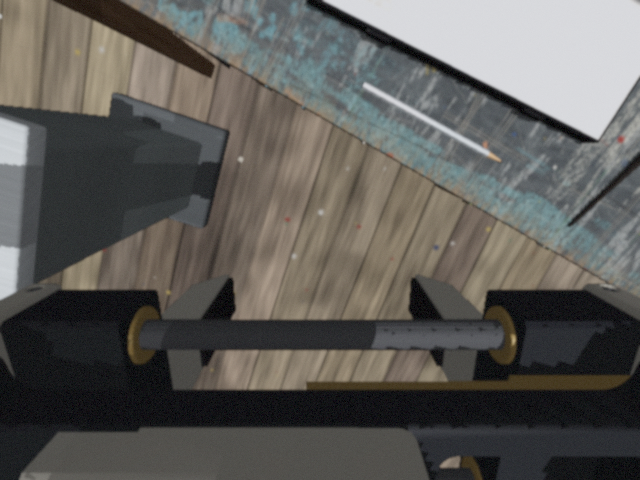

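```bash
python3 - <<'E'
import cv2
t=cv2.imread('pics/top0.png'); s=cv2.imread('pics/scene0.png')
cv2.imwrite('pics/tc.png',cv2.resize(t[140:300,230:470],None,fx=3.33,fy=3.33,interpolation=cv2.INTER_CUBIC))
cv2.imwrite('pics/sc.png',cv2.resize(s[150:370,260:460],None,fx=2.7,fy=2.7,interpolation=cv2.INTER_CUBIC))
E
```

```text
(no output)
```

View pics/tc.png

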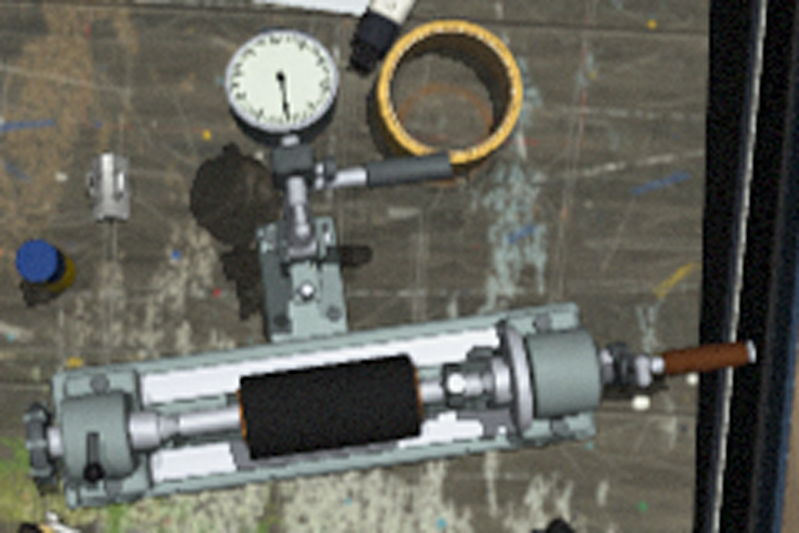

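View pics/sc.png

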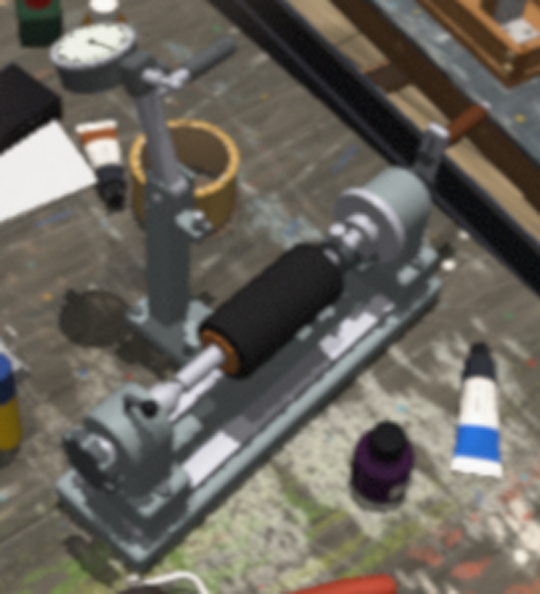

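```bash
cat >> h.py <<'E'
import pickle
def load(f): return pickle.load(open('pics/'+f+'.pkl','rb'))
from scipy.spatial.transform import Rotation as Ro
def W2C(o,c):
    if 'world_to_cam' in c: return c['world_to_cam']
    T=np.eye(4); T[:3,:3]=Ro.from_euler('xyz',o['tcp_rot']).as_matrix(); T[:3,3]=o['tool_pos']
    return np.linalg.inv(T@c['T_tool_cam'])
def ray(o,c,uv):
    M=W2C(o,c); R=M[:3,:3]; C=-R.T@M[:3,3]
    d=R.T@np.array([(uv[0]-c['cx'])/c['fx'],(uv[1]-c['cy'])/c['fy'],1]); return C,d/np.linalg.norm(d)
def onz(o,c,uv,z):
    C,d=ray(o,c,uv); return C+d*(z-C[2])/d[2]
def tri(*obs):
    A=np.zeros((3,3));b=np.zeros(3);L=[]
    for o,c,uv in obs:
        C,d=ray(o,c,uv);P=np.eye(3)-np.outer(d,d);A+=P;b+=P@C;L.append((C,P))
    x=np.linalg.solve(A,b); return x,[round(float(np.linalg.norm(P@(x-C))),1) for C,P in L]
def proj(o,c,p):
    q=W2C(o,c)@np.append(p,1); return q[0]/q[2]*c['fx']+c['cx'],q[1]/q[2]*c['fy']+c['cy']
E
python3 - <<'E'
from h import *
t=load('top0');s=load('scene0')
T=lambda u,v:(*t,(230+u/3.33,140+v/3.33)); S=lambda u,v:(*s,(260+u/2.7,150+v/2.7))
for n,a,b in [('h_in',T(662,363),S(450,135)),('h_out',T(748,350),S(485,105)),('bar_in',T(370,175),S(190,77)),('bar_out',T(452,163),S(233,45))]:
    x,r=tri(a,b); print(n,np.round(x,1),r)
for n,u in [('rollL',(246,416)),('rollR',(418,392)),('hs',(597,368)),('ts',(95,436))]:
    print(n,np.round(onz(*t,T(*u)[2],100+22),1))
for n in (s,t): M=n[1]['world_to_cam']; print(-M[:3,:3].T@M[:3,3])
# bed corners front
for u in [(593,440),(577,303),(55,375),(70,505)]: print(np.round(onz(*t,T(*u)[2],10),1))
E
```

```text
h_in [554.9 -69.2 138.9] [1.6, 1.6]
h_out [ 561.9 -117.8  135.5] [0.5, 0.5]
bar_in [654.6  96.1 218.4] [0.1, 0.1]
bar_out [659.4  54.  220.8] [0.1, 0.1]
rollL [532.  164.9 122. ]
rollR [543.3  67.2 122. ]
hs [554.5 -34.8 122. ]
ts [522.7 250.4 122. ]
[163.11370128 507.94025199 795.58875294]
[ 537.6110057   139.74352327 1078.85787852]
[511.  -51.2  10. ]
[598. -44.  10.]
[560.1 288.   10. ]
[478.1 279.7  10. ]
```

Emit:
{"method": "play_rows", "body": {"moves": [0, 40, -20, -10, -7, 0, 80, -40, -20, -14, 0, 120, -60, -20, -21, 0, 160, -80, -20, -28, 0, 195, -100, -20, -35, 0, 230, -120, -20, -42, 0, 265, -137, -20, -49, 0, 300, -155, -20, -56]}}

```text
time: 0.82
tool_pos: [398.6, -258.1, 268.7]
tcp_rot: [3.142, 0.0, 1.307]
contact_force: [1.2, -1.7, -0.0]
grip_width: 91.9
```

```bash
cat >> h.py <<'E'
BY=0.11
def go(target,psi=None):
    """tool-axis shift (mm) and turn (deg) from current pose to world target"""
    o=bot.get_obs(); R=Ro.from_euler('xyz',o['tcp_rot']).as_matrix()
    d=R.T@(np.array(target)-o['tool_pos']); a=0
    if psi is not None: a=-np.degrees((psi-o['tcp_rot'][2]+np.pi)%(2*np.pi)-np.pi)
    print('shift',np.round(d,1),'turn',round(a,1),'pos',np.round(o['tool_pos'],1),'yaw',round(o['tcp_rot'][2],3),'F',np.round(o['contact_force'],1),'w',round(o['grip_width'],1),'t',round(o['time'],2))
E
python3 -c "
from h import *
go([558,-93,240],1.68)"
```

```text
shift [201.  110.8  28.7] turn -21.4 pos [ 398.6 -258.1  268.7] yaw 1.307 F [ 1.2 -1.7 -0. ] w 91.9 t 0.82
```

Emit:
{"method": "play_rows", "body": {"moves": [0, 38, 20, 5, -6, 0, 75, 40, 10, -12, 0, 112, 60, 15, -18, 0, 150, 80, 20, -21.4, 0, 180, 98, 25, -21.4, 0, 201, 110.8, 28.7, -21.4, 0, 201, 110.8, 28.7, -21.4]}}

```text
time: 1.4
tool_pos: [560.1, -91.9, 238.4]
tcp_rot: [-3.141, -0.002, 1.679]
contact_force: [-0.7, -0.1, -0.1]
grip_width: 91.8
```

```bash
python3 -c "
from h import *
go([558,-93,240],1.68)
snap('wrist','w1'); snap('scene','s1')"
```

```text
shift [-0.9 -2.2 -1.6] turn -0.0 pos [560.1 -91.9 238.4] yaw 1.679 F [-0.7 -0.1 -0.1] w 91.8 t 1.4
```

View pics/w1.png

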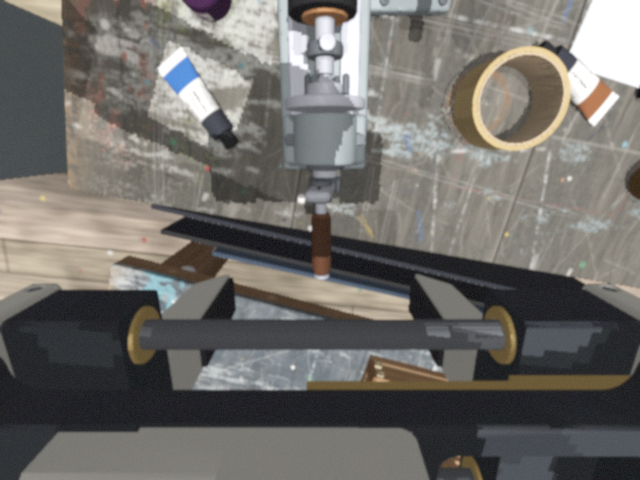

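View pics/s1.png

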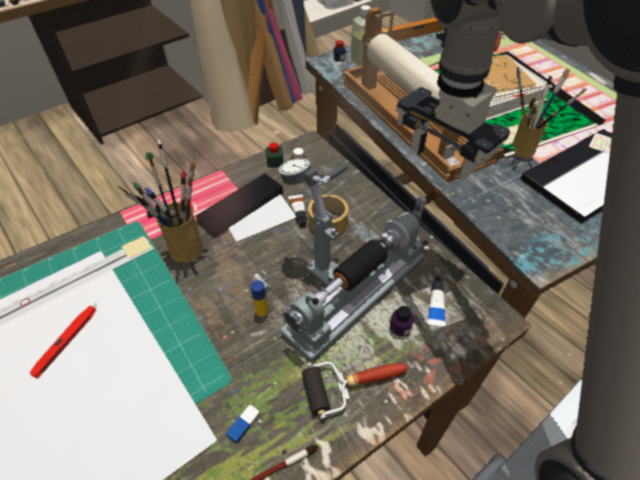

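```bash
python3 -c "
from h import *
go([615,60,300],1.68)"
```

```text
shift [148.1  73.1 -60.9] turn -0.2 pos [557.9 -95.  239.2] yaw 1.677 F [-0.2  0.2  0.7] w 91.8 t 1.5
```

Emit:
{"method": "play_rows", "body": {"moves": [0, 20, 10, -30, 0, 0, 50, 25, -50, 0, 0, 85, 42, -61, 0, 0, 120, 60, -61, 0, 0, 148, 73, -61, 0, 0, 148, 73, -61, 0]}}

```text
time: 2.0
tool_pos: [615.7, 62.7, 301.1]
tcp_rot: [3.141, -0.002, 1.678]
contact_force: [0.5, -0.1, 0.3]
grip_width: 91.8
```

```bash
python3 -c "
from h import *
snap('wrist','w2'); go([690,30,300],1.68)"
```

```text
shift [-37.9  71.3   0.9] turn -0.2 pos [615.1  60.2 300.9] yaw 1.677 F [ 0.7 -0.9 -0.5] w 91.9 t 2.05
```

View pics/w2.png

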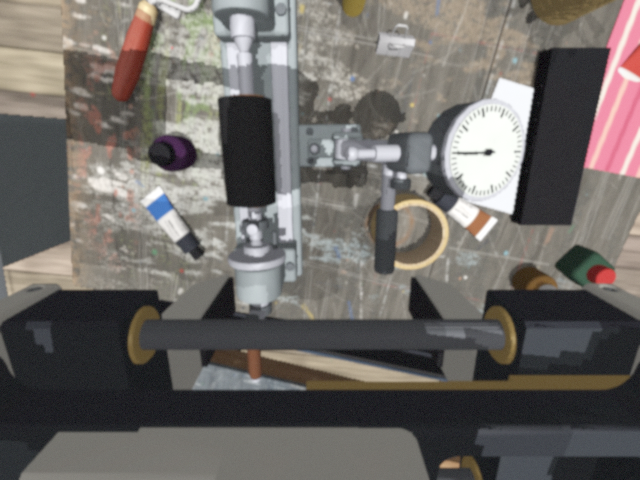

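Emit:
{"method": "play_rows", "body": {"moves": [0, -15, 25, 0, 0, 0, -30, 50, 0, 0, 0, -38, 71, 0, 0, 0, -38, 71, 0, 0]}}

```text
time: 2.38
tool_pos: [691.7, 23.9, 299.2]
tcp_rot: [-3.14, 0.001, 1.67]
contact_force: [1.4, -0.8, 0.3]
grip_width: 91.8
```

```bash
python3 -c "
from h import *
o,c=snap('wrist','w3'); go([690,30,300],1.68)
for n,b in (('w1',(240,160,400,300)),('w2',(200,170,440,390)),('w3',(130,100,450,320))):
    i=cv2.imread('pics/%s.png'%n)[b[1]:b[3],b[0]:b[2]]
    cv2.imwrite('pics/%sc.png'%n,cv2.resize(i,None,fx=2.5,fy=2.5,interpolation=cv2.INTER_CUBIC))
"
```

```text
shift [ 5.   0.3 -0.5] turn -0.5 pos [690.2  25.  299.6] yaw 1.671 F [-0.4  0.3 -0.2] w 91.9 t 2.43
```

View pics/w1c.png

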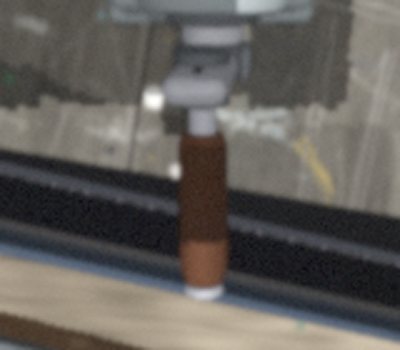

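View pics/w2c.png

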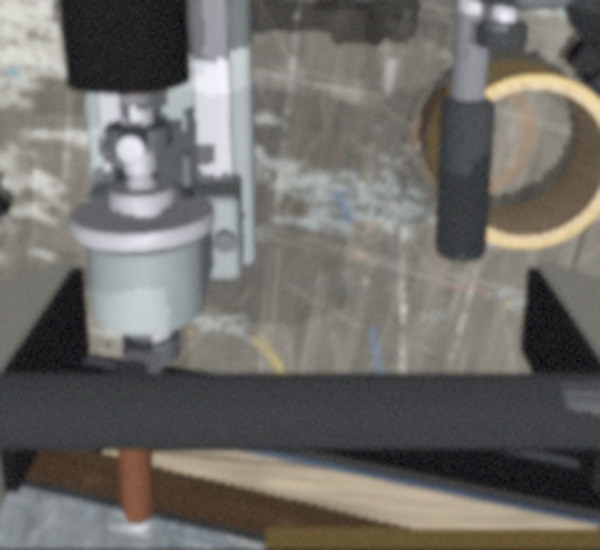

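View pics/w3c.png

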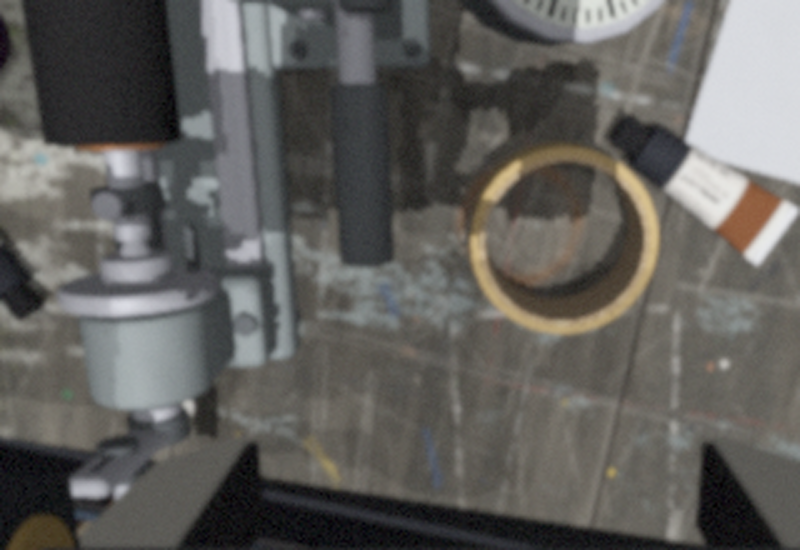

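```bash
python3 - <<'E'
from h import *
t=load('top0');s=load('scene0');w1=load('w1');w2=load('w2');w3=load('w3')
T=lambda u,v:(*t,(230+u/3.33,140+v/3.33)); S=lambda u,v:(*s,(260+u/2.7,150+v/2.7))
print('bar_in',tri(T(370,175),S(190,77),(*w2,(387.2,210)),(*w3,(274.4,134.4))),tri((*w2,(387.2,210)),(*w3,(274.4,134.4))))
print('bar_out',tri(T(452,163),S(233,45),(*w2,(384,270.8)),(*w3,(276,204.8))),tri((*w2,(384,270.8)),(*w3,(276,204.8))))
print('h_out',tri((*w1,(321.2,275.2)),(*w2,(254.8,377.2))),tri(T(746,350.5),S(485,105),(*w1,(321.2,275.2)),(*w2,(254.8,377.2))))
print('h_in',tri(T(662,363),S(450,135),(*w1,(321.2,215.2))))
for nm,w in (('w2',w2),('w3',w3),('top0',t)):
    g=w[1]['color'].astype(int).max(2)
    m=(g<48).astype(np.uint8); m=cv2.morphologyEx(m,cv2.MORPH_OPEN,np.ones((5,5)))
    n,l,st,ce=cv2.connectedComponentsWithStats(m)
    for i in range(1,n):
        if 800<st[i,4]<8000:
            ys,xs=np.where(l==i); pts=[]
            for y in range(st[i,1]+5,st[i,1]+st[i,3]-5,max(1,st[i,3]//6)):
                r=xs[ys==y]; pts.append((y,r.min(),r.max()))
            print(nm,st[i],cv2.minAreaRect(np.c_[xs,ys].astype(np.float32)),pts)
E
```

```text
bar_in (array([653.46331597,  99.35281229, 221.28113947]), [3.2, 1.6, 1.8, 2.6]) (array([653.56678642, 101.81870343, 224.49746524]), [0.2, 0.2])
bar_out (array([658.16670072,  56.63646282, 222.59200386]), [2.6, 1.1, 1.8, 2.1]) (array([657.67792984,  59.57749494, 226.54481098]), [0.4, 0.4])
h_out (array([ 560.73499471, -115.12974932,  133.52345983]), [0.4, 0.4]) (array([ 561.09727275, -115.47353082,  135.57092169]), [1.2, 2.0, 0.9, 1.8])
h_in (array([554.96889016, -67.80708575, 139.81143326]), [1.1, 2.4, 1.9])
w2 [ 512   50   43  173 1870] ((530.50439453125, 134.99440002441406), (16.863039016723633, 175.91925048828125), 11.381463050842285) [(55, np.int64(539), np.int64(554)), (83, np.int64(534), np.int64(546)), (111, np.int64(532), np.int64(541)), (139, np.int64(527), np.int64(536)), (167, np.int64(522), np.int64(531)), (195, np.int64(517), np.int64(526))]
w2 [ 223   97   52  109 4989] ((247.7278289794922, 151.0123748779297), (109.2508316040039, 49.403533935546875), 87.39744567871094) [(102, np.int64(229), np.int64(269)), (120, np.int64(227), np.int64(271)), (138, np.int64(227), np.in
[... 4458 characters left out ...]
nt64(303), np.int64(354)), (267, np.int64(304), np.int64(355))]
top0 [ 593  254   47   31 1340] ((616.0127563476562, 268.7886657714844), (47.730594635009766, 28.67465591430664), 3.4682295322418213) [(259, np.int64(593), np.int64(639)), (264, np.int64(593), np.int64(639)), (269, np.int64(593), np.int64(639)), (274, np.int64(593), np.int64(639)), (279, np.int64(593), np.int64(639))]
top0 [ 348  422   68   35 1458] ((380.2386474609375, 437.769775390625), (27.891983032226562, 69.11799621582031), 75.0685806274414) [(427, np.int64(374), np.int64(405)), (432, np.int64(363), np.int64(413)), (437, np.int64(354), np.int64(415)), (442, np.int64(348), np.int64(414)), (447, np.int64(348), np.int64(395))]
```

```bash
python3 -c "
from h import *
go([656.6,70.5,234],1.676)"
```

```text
shift [ 48.7 -28.8  65.6] turn -0.3 pos [690.2  25.  299.6] yaw 1.671 F [-0.4  0.3 -0.2] w 91.9 t 2.43
```

Emit:
{"method": "play_rows", "body": {"moves": [0, 25, -15, 0, 0, 0, 48, -29, 0, 0, 0, 48.7, -28.8, 25, 0, 0, 48.7, -28.8, 50, 0, 0, 48.7, -28.8, 65.6, 0, 0, 48.7, -28.8, 65.6, 0, 0, 48.7, -28.8, 65.6, 0]}}

```text
time: 3.02
tool_pos: [655.1, 73.0, 235.7]
tcp_rot: [-3.14, 0.0, 1.674]
contact_force: [0.6, 0.2, 0.7]
grip_width: 91.6
```

```bash
python3 -c "
from h import *
o,c=snap('wrist','w4'); go([656.6,70.5,234],1.676)"
```

```text
shift [-2.7  0.4  2.9] turn -0.1 pos [655.9  73.2 236.9] yaw 1.674 F [ 0.3 -0.8  0.4] w 91.7 t 3.07
```

View pics/w4.png

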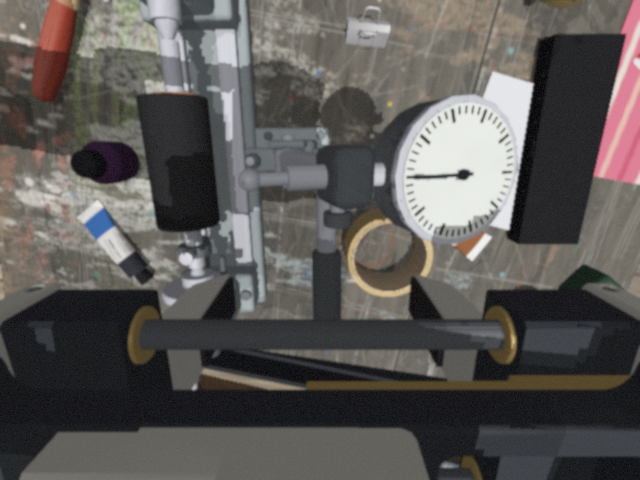

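```bash
python3 -c "
from h import *
w=load('w4')
print(onz(*w,(327,250),225),onz(*w,(327,250),232), onz(*w,(455,240),250),onz(*w,(248,178),160),onz(*w,(325,218),228))
print(w[0]['tool_pos'])"
```

```text
[653.32359195 102.29975219 225.        ] [652.96593878 104.65487054 232.        ] [700.44591849 119.86540412 250.        ] [601.6684654  123.04294778 160.        ] [650.6546497  118.14410257 228.        ]
[655.07193593  73.03395985 235.71674939]
```

Emit:
{"method": "play_rows", "body": {"moves": [120, -3, 0.4, 2, 0, 190, -3, 0.4, 2, 0, 212, -3, 0.4, 2, 0, 222, -3, 0.4, 2, 0, 222, -3, 0.4, 2, 0, 222, -3, 0.4, 2, 0]}}

```text
time: 3.57
tool_pos: [656.9, 71.2, 233.6]
tcp_rot: [3.141, 0.0, 1.675]
contact_force: [-0.3, 0.7, -1.2]
grip_width: 56.7
```

```bash
python3 -c "
from h import *
go([656.6,70.5,234],1.676)"
```

```text
shift [-0.6 -0.4 -0.4] turn -0.1 pos [656.9  71.2 233.6] yaw 1.675 F [-0.3  0.7 -1.2] w 56.7 t 3.57
```

Emit:
{"method": "play_rows", "body": {"moves": [222, 0, 0, 0, 0, 222, 0, 0, 0, 0, 222, 0, 0, 0, 0, 222, 0, 0, 0, 0, 222, 0, 0, 0, 0, 222, 0, 0, 0, 0, 222, 0, 0, 0, 0, 222, 0, 0, 0, 0]}}

```text
time: 4.23
tool_pos: [657.3, 71.2, 233.5]
tcp_rot: [3.14, 0.0, 1.675]
contact_force: [2.4, 0.6, -0.3]
grip_width: 13.4
```

Emit:
{"method": "play_rows", "body": {"moves": [225, 0, -3, -0.9, 0, 225, 0, -7, -1.9, 0, 225, 0, -11, -2.6, 0, 225, 0, -11, -2.6, 0]}}

```text
time: 4.57
tool_pos: [646.8, 70.0, 237.0]
tcp_rot: [3.137, 0.0, 1.675]
contact_force: [4.6, 1.2, 0.8]
grip_width: 13.1
```

Emit:
{"method": "play_rows", "body": {"moves": [225, 0, -4, -0.4, 0, 225, 0, -8.3, -0.7, 0, 225, 0, -13, -0.7, 0, 225, 0, -18, -0.2, 0, 225, 0, -18, -0.2, 0]}}

```text
time: 4.98
tool_pos: [628.8, 68.1, 237.9]
tcp_rot: [3.137, 0.001, 1.675]
contact_force: [3.4, 0.2, 5.0]
grip_width: 13.0
```

Emit:
{"method": "play_rows", "body": {"moves": [225, 0, -5, 0.2, 0, 225, 0, -11, 1.1, 0, 225, 0, -16, 3, 0, 225, 0, -16, 3, 0]}}

```text
time: 5.32
tool_pos: [611.3, 66.4, 233.5]
tcp_rot: [-3.141, 0.0, 1.675]
contact_force: [0.4, -0.4, 4.0]
grip_width: 12.8
```

```bash
python3 -c "
from h import *
go([656.6,70.5,234],1.676); snap('scene','s2')
i=cv2.imread('pics/s2.png')[120:370,220:460]
cv2.imwrite('pics/s2c.png',cv2.resize(i,None,fx=2.4,fy=2.4,interpolation=cv2.INTER_CUBIC))"
```

```text
shift [-0.6 45.5 -0.6] turn -0.1 pos [611.3  66.4 233.5] yaw 1.675 F [ 0.4 -0.4  4. ] w 12.8 t 5.32
```

View pics/s2c.png

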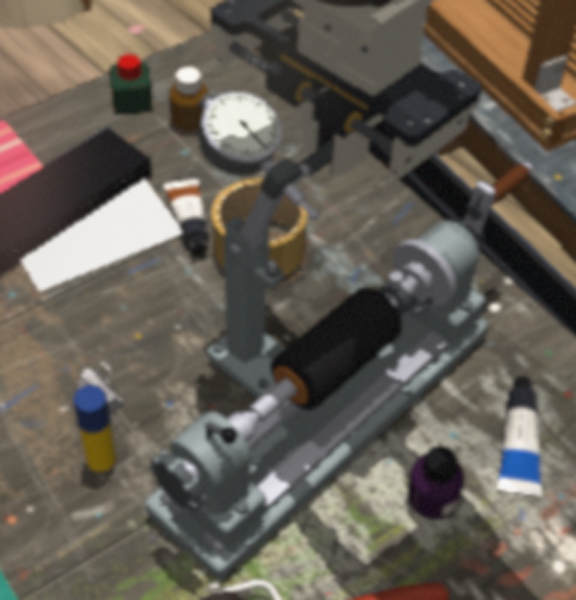

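Emit:
{"method": "play_rows", "body": {"moves": [225, 0, -7, 2.6, 0, 225, 0, -13.4, 6.2, 0, 225, 0, -18, 9.6, 0, 225, 0, -21.8, 12.8, 0, 225, 0, -21.8, 12.8, 0]}}

```text
time: 5.78
tool_pos: [589.1, 64.2, 219.1]
tcp_rot: [-3.138, -0.0, 1.675]
contact_force: [0.7, 1.1, -0.1]
grip_width: 13.0
```

Emit:
{"method": "play_rows", "body": {"moves": [225, 0, -6.5, 6.5, 0, 225, 0, -11.4, 13, 0, 225, 0, -15.8, 20.5, 0, 225, 0, -19.4, 28.5, 0, 225, 0, -19.4, 28.5, 0]}}

```text
time: 6.2
tool_pos: [569.6, 62.2, 189.4]
tcp_rot: [-3.138, -0.001, 1.675]
contact_force: [1.7, 1.9, -3.8]
grip_width: 13.1
```

Emit:
{"method": "play_rows", "body": {"moves": [225, 0, -1, 3, 0, 225, 0, -1.8, 6, 0, 225, 0, -2.4, 9, 0, 225, 0, -2.9, 12, 0, 225, 0, -3.2, 15, 0, 225, 0, -3.2, 15, 0]}}

```text
time: 6.7
tool_pos: [566.9, 61.9, 175.9]
tcp_rot: [-3.139, -0.0, 1.675]
contact_force: [-4.9, 1.1, -2.5]
grip_width: 12.9
```

```bash
python3 -c "
from h import *
go([656.6,70.5,234],1.676); snap('scene','s3')
i=cv2.imread('pics/s3.png')[120:370,220:460]
cv2.imwrite('pics/s3c.png',cv2.resize(i,None,fx=2.4,fy=2.4,interpolation=cv2.INTER_CUBIC))"
```

```text
shift [ -0.8  89.9 -58.4] turn -0.1 pos [566.9  61.9 175.9] yaw 1.675 F [-4.9  1.1 -2.5] w 12.9 t 6.7
```

View pics/s3c.png

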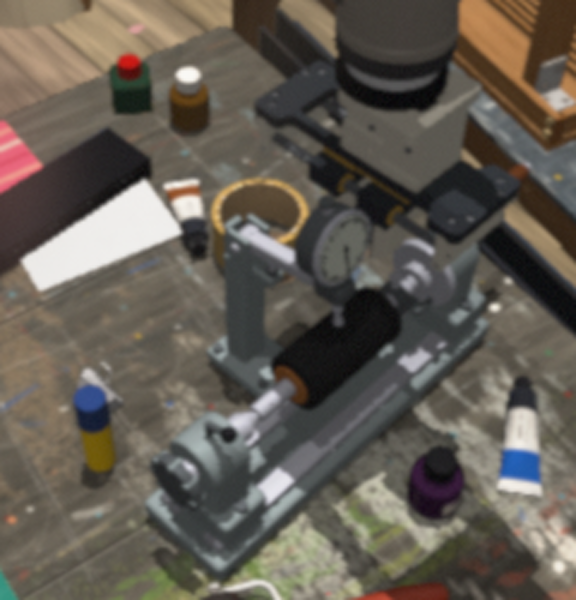

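Emit:
{"method": "play_rows", "body": {"moves": [225, 0, -1, 1.5, 0, 225, 0, -1.2, 3, 0, 225, 0, -1.3, 4.5, 0, 225, 0, -1.3, 4.5, 0]}}

```text
time: 7.08
tool_pos: [566.3, 61.9, 172.1]
tcp_rot: [-3.141, -0.0, 1.675]
contact_force: [-4.4, 2.8, -1.4]
grip_width: 13.3
```

Emit:
{"method": "play_rows", "body": {"moves": [225, 0, -0.5, 1.2, 0, 225, 0, -0.8, 2.4, 0, 225, 0, -0.8, 3, 0, 225, 0, -0.8, 3, 0]}}

```text
time: 7.42
tool_pos: [565.8, 61.8, 169.3]
tcp_rot: [-3.142, -0.0, 1.675]
contact_force: [-3.7, 2.4, -2.0]
grip_width: 12.8
```

Emit:
{"method": "play_rows", "body": {"moves": [225, 0, -0.3, 1, 0, 225, 0, -0.5, 2, 0, 225, 0, -0.5, 2, 0]}}

```text
time: 7.67
tool_pos: [565.6, 61.7, 167.4]
tcp_rot: [3.141, -0.0, 1.675]
contact_force: [-2.3, 3.5, -1.3]
grip_width: 13.0
```

```bash
python3 -c "
from h import *
go([656.6,70.5,234],1.676); snap('scene','s4')
i=cv2.imread('pics/s4.png')[180:280,320:420]
cv2.imwrite('pics/s4c.png',cv2.resize(i,None,fx=6,fy=6,interpolation=cv2.INTER_CUBIC))"
```

```text
shift [ -0.7  91.5 -66.5] turn -0.1 pos [565.6  61.7 167.4] yaw 1.675 F [-2.3  3.5 -1.3] w 13.0 t 7.67
```

View pics/s4c.png

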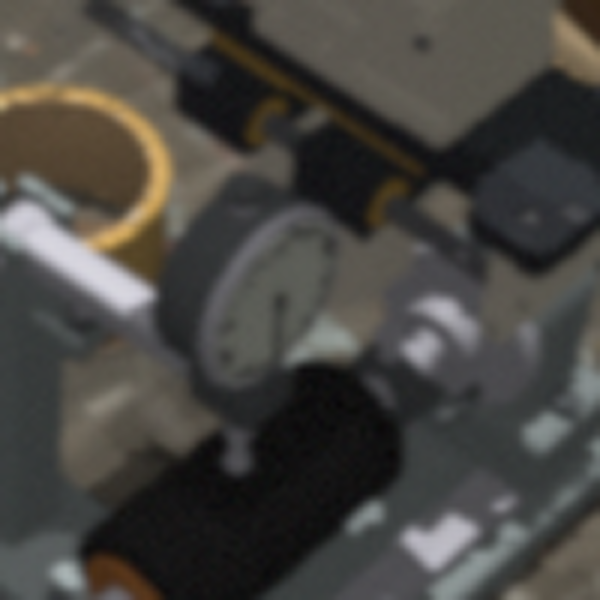

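Emit:
{"method": "play_rows", "body": {"moves": [225, 0, 0, 1, 0, 225, 0, 0, 2, 0, 225, 0, 0, 2, 0]}}

```text
time: 7.97
tool_pos: [565.5, 61.7, 165.6]
tcp_rot: [3.141, -0.0, 1.675]
contact_force: [-3.5, 3.6, 0.2]
grip_width: 13.0
```

Emit:
{"method": "play_rows", "body": {"moves": [225, 0, 0, 1, 0, 225, 0, 0, 1.5, 0, 225, 0, 0, 1.5, 0]}}

```text
time: 8.22
tool_pos: [565.5, 61.7, 164.3]
tcp_rot: [3.141, -0.0, 1.675]
contact_force: [-3.3, 3.8, 1.3]
grip_width: 13.2
```

Emit:
{"method": "play_rows", "body": {"moves": [225, 0, 0, 0.7, 0, 225, 0, 0, 1.2, 0, 225, 0, 0, 1.2, 0]}}

```text
time: 8.47
tool_pos: [565.5, 61.7, 163.0]
tcp_rot: [3.141, -0.0, 1.675]
contact_force: [-3.1, 4.2, 1.1]
grip_width: 13.0
```

```bash
python3 -c "
from h import *
go([656.6,70.5,234],1.676); snap('scene','s5')
i=cv2.imread('pics/s5.png')[180:280,320:420]
cv2.imwrite('pics/s5c.png',cv2.resize(i,None,fx=6,fy=6,interpolation=cv2.INTER_CUBIC))"
```

```text
shift [ -0.7  91.6 -70.9] turn -0.1 pos [565.5  61.7 163. ] yaw 1.675 F [-3.1  4.2  1.1] w 13.0 t 8.47
```

View pics/s5c.png

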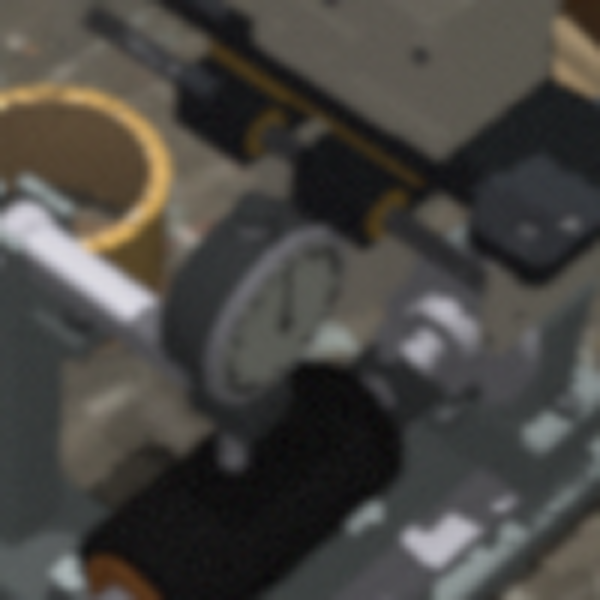

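Emit:
{"method": "play_rows", "body": {"moves": [225, 0, 0, 1, 0, 225, 0, 0, 1.5, 0, 225, 0, 0, 1.5, 0]}}

```text
time: 8.77
tool_pos: [565.6, 61.7, 162.6]
tcp_rot: [3.14, 0.0, 1.675]
contact_force: [-4.9, 3.6, 8.0]
grip_width: 13.1
```

Emit:
{"method": "play_rows", "body": {"moves": [225, 0, 0, -1, 0, 205, 0, 0, -1, 0, 180, 0, 0, -1, 0, 150, 0, 0, -1, 0, 130, 0, 0, -1, 0, 130, 0, 0, -1, 0, 130, 0, 0, -1, 0]}}

```text
time: 9.35
tool_pos: [565.5, 61.4, 162.2]
tcp_rot: [3.141, 0.0, 1.675]
contact_force: [-0.2, 0.8, -0.3]
grip_width: 43.6
```

Emit:
{"method": "play_rows", "body": {"moves": [130, 0, 0, -20, 0, 130, -3, 0, -50, 0, 130, -30, 0, -80, 0, 130, -60, 0, -90, 0, 130, -95, 0, -90, 0, 130, -130, 0, -90, 0, 100, -130, 0, -90, 0]}}

```text
time: 9.93
tool_pos: [579.3, -73.5, 252.4]
tcp_rot: [3.141, 0.003, 1.67]
contact_force: [-0.7, 0.5, -0.5]
grip_width: 48.6
```

```bash
python3 -c "
from h import *
snap('scene','s6'); snap('wrist','w6');go([560,-96,180],1.676); 
i=cv2.imread('pics/s6.png')[180:280,320:420]
cv2.imwrite('pics/s6c.png',cv2.resize(i,None,fx=6,fy=6,interpolation=cv2.INTER_CUBIC))"
```

```text
shift [-25.  -21.3  71.9] turn -0.2 pos [578.7 -69.  251.9] yaw 1.672 F [0.2 0.4 0.7] w 53.9 t 10.03
```

View pics/s6c.png

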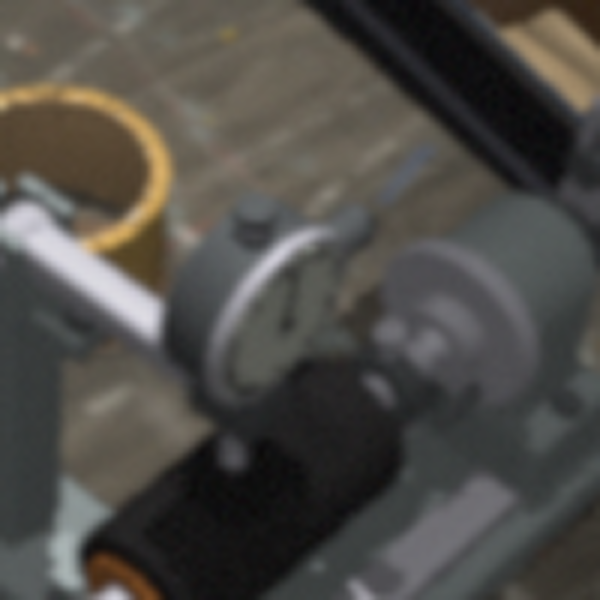

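View pics/w6.png

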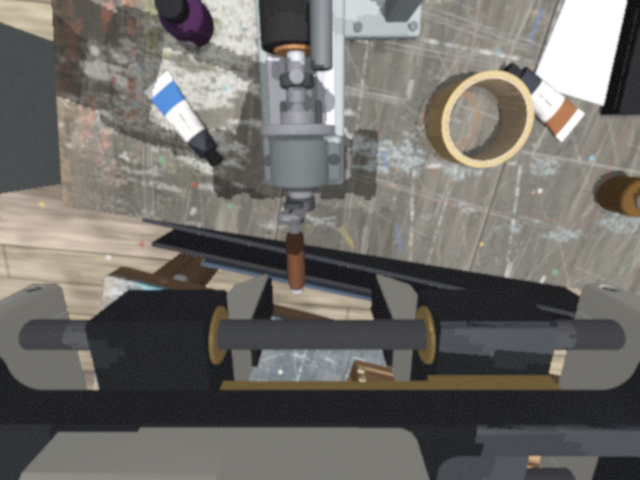

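```bash
python3 - <<'E'
from h import *
t=load('top0');s=load('scene0');w1=load('w1');w2=load('w2');w3=load('w3');w6=load('w6')
for nm,w,ps in (('top',t,[(303.5,265.3),(354,258.3),(328.7,261.8)]),('w2',w2,[(249,120),(250.5,192)]),('w3',w3,[(165,82),(171,122),(173.5,142)])):
    for p in ps: print(nm,np.round(onz(*w,p,100),1))
# headstock drum centre lines / handle
for p,z in (((296,295-15),137),):
    pass
g=w6[1]['color']
cv2.imwrite('pics/w6c.png',cv2.cvtColor(cv2.resize(g[90:300,220:370],None,fx=4,fy=2.8,interpolation=cv2.INTER_CUBIC),cv2.COLOR_RGB2BGR))
E
```

```text
top [531.2 166.2 100. ]
top [542.3  68.5 100. ]
top [536.7 117.5 100. ]
w2 [534.8 151.3 100. ]
w2 [539.5  82.  100. ]
w3 [532.9 137.8 100. ]
w3 [537.3 103.  100. ]
w3 [539.2  84.8 100. ]
```

View pics/w6c.png

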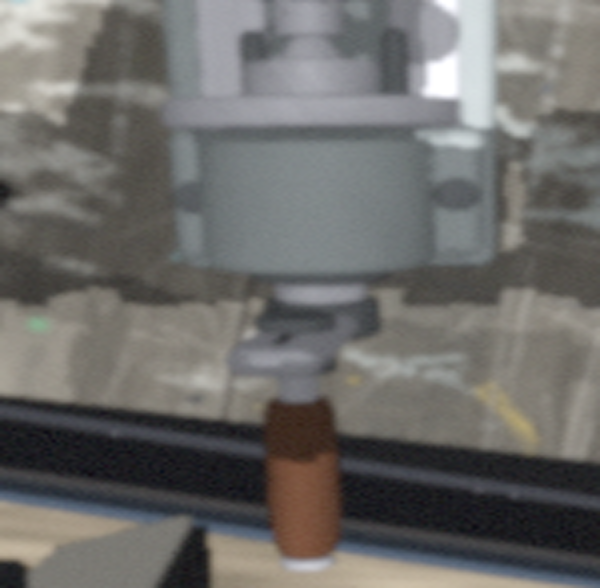

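```bash
python3 - <<'E'
from h import *
w=load('w6'); w1=load('w1'); w2=load('w2')
print(onz(*w,(300,194.6),100),onz(*w,(299.4,161),105))
for z in (132,137,142): print(onz(*w,(295.8,261.4),z))
h6o=(220+303/4,90+553/2.8); h6i=(220+300/4,90+400/2.8)
h1o=(321.2,275.2);h1i=(321.2,215.2)
print(tri((*w,h6o),(*w1,h1o),(*w2,(254.8,377.2))),tri((*w,h6o),(*w2,(254.8,377.2))))
print(tri((*w,h6i),(*w1,h1i)))
for z in (132,137,142):print(onz(*w1,(321.2,245),z))
E
```

```text
[555.69382733 -40.76665792 100.        ] [553.13287355 -11.89794862 105.        ]
[558.34413742 -90.90810243 132.        ]
[558.56702971 -88.97777495 137.        ]
[558.78992201 -87.04744748 142.        ]
(array([ 560.60191952, -114.05419071,  134.5231924 ]), [0.9, 0.9, 0.0]) (array([ 560.57604422, -112.40124715,  136.36979712]), [0.3, 0.3])
(array([555.70229668, -68.92110003, 125.12506499]), [0.5, 0.5])
[558.40166082 -91.0338564  132.        ]
[558.23622994 -89.4371814  137.        ]
[558.07079905 -87.8405064  142.        ]
```

```bash
python3 -c "
from h import *
go([559.2,-99,190],1.677)"
```

```text
shift [-27.9 -22.4  61.9] turn -0.3 pos [578.7 -69.  251.9] yaw 1.672 F [0.2 0.4 0.7] w 53.9 t 10.03
```

Emit:
{"method": "play_rows", "body": {"moves": [255, -15, -12, 10, 0, 255, -27.9, -22.4, 20, 0, 255, -27.9, -22.4, 40, 0, 255, -27.9, -22.4, 56, -0.3, 255, -27.9, -22.4, 61.9, -0.3, 255, -27.9, -22.4, 61.9, -0.3, 255, -27.9, -22.4, 61.9, -0.3, 255, -27.9, -22.4, 61.9, -0.3]}}

```text
time: 10.7
tool_pos: [560.1, -97.3, 191.4]
tcp_rot: [3.14, 0.001, 1.681]
contact_force: [-0.9, -0.6, 0.8]
grip_width: 7.4
```

Emit:
{"method": "play_rows", "body": {"moves": [255, 0.5, -1, 6, 0, 255, 0.5, -1, 11, 0, 255, 0.5, -1, 13, 0, 255, 0.5, -1, 13, 0]}}

```text
time: 11.03
tool_pos: [558.0, -97.3, 176.7]
tcp_rot: [-3.14, -0.0, 1.68]
contact_force: [-0.5, 0.6, 0.0]
grip_width: 0.4
```

Emit:
{"method": "play_rows", "body": {"moves": [255, 0, 1, 2, 0, 255, 0, 1, 4, 0, 255, 0, 1, 6, 0, 255, 0, 1, 6, 0]}}

```text
time: 11.37
tool_pos: [559.2, -97.3, 170.8]
tcp_rot: [-3.141, -0.0, 1.68]
contact_force: [-0.2, -1.3, -0.7]
grip_width: 0.2
```

Emit:
{"method": "play_rows", "body": {"moves": [255, 0, 0, 1, 0, 255, 0, 0, 2, 0, 255, 0, 0, 2, 0]}}

```text
time: 11.62
tool_pos: [559.3, -97.3, 169.1]
tcp_rot: [-3.141, -0.0, 1.68]
contact_force: [-0.1, 0.6, 0.4]
grip_width: 0.4
```

Emit:
{"method": "play_rows", "body": {"moves": [255, 0, 0, 1, 0, 255, 0, 0, 1.5, 0, 255, 0, 0, 1.5, 0]}}

```text
time: 11.87
tool_pos: [559.3, -97.3, 167.7]
tcp_rot: [-3.141, 0.0, 1.68]
contact_force: [-1.0, -0.2, -0.5]
grip_width: 0.2
```

Emit:
{"method": "play_rows", "body": {"moves": [255, 0, 0, 0.8, 0, 255, 0, 0, 1.2, 0, 255, 0, 0, 1.2, 0]}}

```text
time: 12.12
tool_pos: [559.3, -97.3, 166.5]
tcp_rot: [-3.141, -0.0, 1.68]
contact_force: [0.0, -0.3, 0.1]
grip_width: 0.7
```

Emit:
{"method": "play_rows", "body": {"moves": [255, 0, 0, 0.8, 0, 255, 0, 0, 1.2, 0, 255, 0, 0, 1.2, 0]}}

```text
time: 12.37
tool_pos: [559.3, -97.3, 165.3]
tcp_rot: [-3.141, -0.0, 1.68]
contact_force: [-1.0, -0.1, 0.5]
grip_width: 0.5
```

Emit:
{"method": "play_rows", "body": {"moves": [255, 0, 0, 0.8, 0, 255, 0, 0, 1.2, 0, 255, 0, 0, 1.2, 0]}}

```text
time: 12.62
tool_pos: [559.3, -97.3, 164.1]
tcp_rot: [-3.141, 0.0, 1.68]
contact_force: [-1.0, 0.1, -0.4]
grip_width: 0.6
```

Emit:
{"method": "play_rows", "body": {"moves": [255, 0, 0, 0.8, 0, 255, 0, 0, 1.2, 0, 255, 0, 0, 1.2, 0]}}

```text
time: 12.87
tool_pos: [559.7, -97.3, 163.6]
tcp_rot: [3.14, 0.0, 1.68]
contact_force: [-1.2, -0.1, 4.0]
grip_width: 0.5
```

Emit:
{"method": "play_rows", "body": {"moves": [150, -2, 0, -10, 0, 150, -2, 0, -10, 0, 150, -2, 0, -10, 0, 150, -2, 0, -10, 0, 150, -2, 0, -10, 0, 150, -2, 0, -10, 0, 150, -2, 0, -5, 0, 150, -2, 0, 0, 0]}}

```text
time: 13.53
tool_pos: [559.6, -99.3, 162.6]
tcp_rot: [3.141, 0.0, 1.68]
contact_force: [-0.4, -0.9, -0.8]
grip_width: 37.8
```

Emit:
{"method": "play_rows", "body": {"moves": [150, 0, 0, 10, 0, 150, 0, 0, 20, 0, 180, 0, 0, 23, 0, 205, 0, 0, 23, 0, 205, 0, 0, 23, 0, 205, 0, 0, 23, 0, 205, 0, 0, 23, 0]}}

```text
time: 14.12
tool_pos: [559.9, -99.4, 140.4]
tcp_rot: [3.141, 0.0, 1.68]
contact_force: [0.4, -0.1, 0.1]
grip_width: 18.7
```

```bash
python3 -c "
from h import *
go([560,-96,180],1.676);snap('wrist','w7')"
```

```text
shift [  3.3   0.5 -39.6] turn 0.2 pos [559.9 -99.4 140.4] yaw 1.68 F [ 0.4 -0.1  0.1] w 18.7 t 14.12
```

View pics/w7.png

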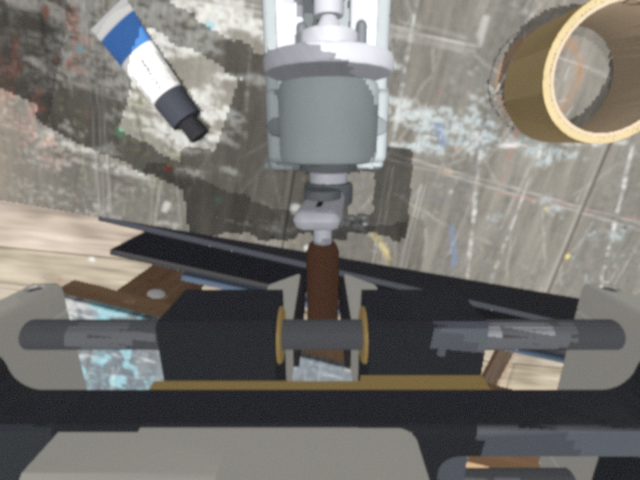

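Emit:
{"method": "play_rows", "body": {"moves": [216, 0, 0, 0, 0, 216, 0, 0, 0, 0, 216, 0, 0, 0, 0, 216, 0, 0, 0, 0]}}

```text
time: 14.5
tool_pos: [559.9, -99.3, 140.4]
tcp_rot: [3.141, 0.0, 1.68]
contact_force: [-0.1, -0.1, 1.1]
grip_width: 14.1
```

```bash
python3 -c "
from h import *
w=load('w7')
for p,z in (((330,180),100),((329.5,120),105),((322,262),134)): print(np.round(onz(*w,p,z),1))
go([560,-96,180],1.676)"
```

```text
[556.7 -41.1 100. ]
[552.9 -11.8 105. ]
[556.1 -74.7 134. ]
shift [  3.3   0.5 -39.6] turn 0.2 pos [559.9 -99.3 140.4] yaw 1.68 F [-0.1 -0.1  1.1] w 14.1 t 14.5
```

Emit:
{"method": "play_rows", "body": {"moves": [216, 0, 3, 0, 0, 216, 0, 5.8, 0.1, 0, 216, 0, 8.4, 0.5, 0, 216, 0, 10.9, 1.0, 0, 216, 0, 10.9, 1.0, 0]}}

```text
time: 14.92
tool_pos: [571.5, -98.0, 139.4]
tcp_rot: [3.14, 0.001, 1.68]
contact_force: [1.4, 0.8, 4.3]
grip_width: 14.1
```

```bash
cat >> h.py <<'E'
import json,os
Y=np.array([np.sin(1.678),-np.cos(1.678)])
LOG='log.json'
def rec(tag=None,shot=True):
    o=bot.get_obs(); L=json.load(open(LOG)) if os.path.exists(LOG) else []
    u=float(Y@(o['tool_pos'][:2]-[560,-99.3])); f=o['contact_force']; fu=float(Y@f[:2]); 
    L.append(dict(u=u,z=float(o['tool_pos'][2]),fu=fu,fz=float(f[2]),t=float(o['time']),n=len(L)))
    json.dump(L,open(LOG,'w'))
    if shot: snap('scene','n%02d'%L[-1]['n'])
    print({k:round(v,2) for k,v in L[-1].items()},'w',round(o['grip_width'],1),'x',round(float(-Y[1]*(o['tool_pos'][0]-560)+Y[0]*(o['tool_pos'][1]+99.3)),2))
    return L
E
python3 -c "
from h import *
rec()"
```

```text
{'u': 11.59, 'z': 139.43, 'fu': 1.46, 'fz': 4.28, 't': 14.92, 'n': 0} w 14.1 x 0.01
```

Emit:
{"method": "play_rows", "body": {"moves": [216, 0, 2.6, 0.2, 0, 216, 0, 5.2, 1.2, 0, 216, 0, 7.6, 2.2, 0, 216, 0, 9.8, 3.5, 0, 216, 0, 9.8, 3.5, 0]}}

```text
time: 15.38
tool_pos: [581.0, -97.0, 135.5]
tcp_rot: [3.14, 0.0, 1.68]
contact_force: [1.8, 0.8, 5.0]
grip_width: 13.9
```

```bash
python3 -c "
from h import *
rec()"
```

```text
{'u': 21.09, 'z': 135.5, 'fu': 1.83, 'fz': 5.03, 't': 15.38, 'n': 1} w 13.9 x 0.08
```

Emit:
{"method": "play_rows", "body": {"moves": [216, 0, 2.7, 1.2, 0, 216, 0, 5.3, 2.8, 0, 216, 0, 7.4, 4.6, 0, 216, 0, 9.3, 6.6, 0, 216, 0, 11.2, 8.9, 0, 216, 0, 12.8, 11.4, 0, 216, 0, 12.8, 11.4, 0]}}

```text
time: 16.02
tool_pos: [593.0, -95.6, 123.2]
tcp_rot: [-3.141, -0.0, 1.68]
contact_force: [1.8, -0.7, -1.3]
grip_width: 14.4
```

```bash
python3 -c "
from h import *
rec()"
```

```text
{'u': 33.22, 'z': 123.16, 'fu': 1.73, 'fz': -1.26, 't': 16.02, 'n': 2} w 14.4 x 0.14
```

Emit:
{"method": "play_rows", "body": {"moves": [216, 0, 1.5, 3, 0, 216, 0, 2.7, 6, 0, 216, 0, 3.6, 9.3, 0, 216, 0, 4.2, 12.7, 0, 216, 0, 4.5, 15.3, 0, 216, 0, 4.5, 17.9, 0, 216, 0, 4.5, 17.9, 0]}}

```text
time: 16.65
tool_pos: [597.4, -95.1, 105.5]
tcp_rot: [-3.141, -0.0, 1.68]
contact_force: [1.4, 0.4, -2.2]
grip_width: 14.4
```

```bash
python3 -c "
from h import *
rec()"
```

```text
{'u': 37.6, 'z': 105.51, 'fu': 1.48, 'fz': -2.18, 't': 16.65, 'n': 3} w 14.4 x 0.2
```

```bash
cat >> h.py <<'E'
def mont(ns,f,b=(190,250,350,385),k=4,cols=5):
    ims=[]
    for n in ns:
        i=cv2.imread('pics/n%02d.png'%n)[b[0]:b[1],b[2]:b[3]]
        i=cv2.resize(i,None,fx=k,fy=k,interpolation=cv2.INTER_CUBIC); i=cv2.convertScaleAbs(i,alpha=1.3)
        cv2.putText(i,str(n),(3,14),0,.5,(0,255,255),1); ims.append(i)
    while len(ims)%cols: ims.append(np.zeros_like(ims[0]))
    cv2.imwrite('pics/'+f+'.png',np.vstack([np.hstack(ims[r:r+cols]) for r in range(0,len(ims),cols)]))
E
python3 -c "
from h import *
mont([0,1,2,3],'m1',k=5,cols=4)
i=cv2.imread('pics/n03.png')[150:330,330:480]; cv2.imwrite('pics/n03c.png',cv2.resize(i,None,fx=3.2,fy=3.2))"
```

```text
(no output)
```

View pics/m1.png

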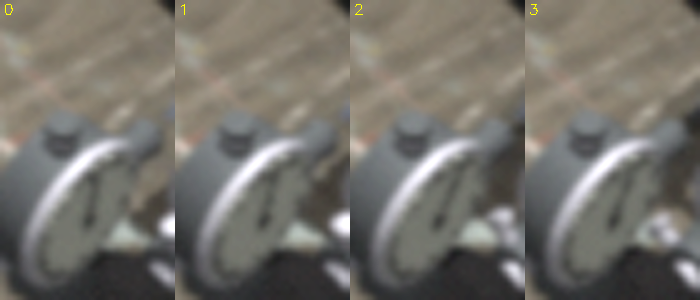

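View pics/n03c.png

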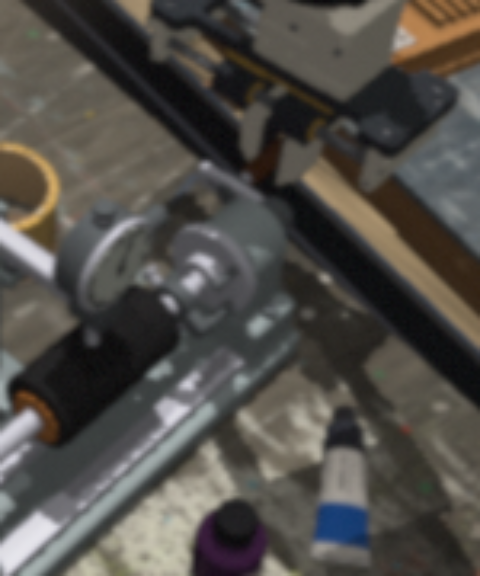

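```bash
cat >> h.py <<'E'
UC,ZC,RR=3.2,106.3,34.5
def nxt(dth,n=5,du=0,dz=0):
    L=json.load(open(LOG)); u,z=L[-1]['u'],L[-1]['z']; th=np.arctan2(u-UC,z-ZC)
    rad=np.hypot(u-UC,z-ZC); fr=L[-1]['fu']*np.sin(th)+L[-1]['fz']*np.cos(th); ft=L[-1]['fu']*np.cos(th)-L[-1]['fz']*np.sin(th)
    print('th %.3f rad %.2f Frad %.1f Ftan %.1f'%(th,rad,fr,ft))
    for k in range(1,n+1):
        a=th+dth*k/n
        print(round(UC+RR*np.sin(a)-u+du,1),round(-(ZC+RR*np.cos(a)-z)+dz,1))
E
python3 -c "
from h import *
nxt(.7)"
```

```text
th 1.594 rad 34.41 Frad 1.5 Ftan 2.1
-0.4 4.8
-1.5 9.5
-3.2 14.0
-5.6 18.2
-8.5 22.0
```

Emit:
{"method": "play_rows", "body": {"moves": [216, 0, -0.4, 4.8, 0, 216, 0, -1.5, 9.5, 0, 216, 0, -3.2, 14, 0, 216, 0, -5.6, 18.2, 0, 216, 0, -8.5, 22, 0, 216, 0, -8.5, 22, 0]}}

```text
time: 17.2
tool_pos: [588.2, -96.1, 83.1]
tcp_rot: [-3.14, -0.0, 1.68]
contact_force: [2.6, -0.0, -3.9]
grip_width: 14.3
```

```bash
python3 -c "
from h import *
rec();nxt(.7)"
```

```text
{'u': 28.36, 'z': 83.08, 'fu': 2.55, 'fz': -3.91, 't': 17.2, 'n': 4} w 14.3 x 0.13
th 2.316 rad 34.23 Frad 4.5 Ftan 1.1
-3.3 3.5
-7.3 6.3
-11.6 8.5
-16.1 10.1
-20.8 11.0
```

```bash
sed -i 's/UC,ZC,RR=.*/UC,ZC,RR=3.2,106.3,35.0/' h.py; python3 -c "
from h import *
nxt(.7)"
```

```text
th 2.316 rad 34.23 Frad 4.5 Ftan 1.1
-3.0 3.9
-7.0 6.7
-11.4 8.9
-16.0 10.6
-20.8 11.5
```

Emit:
{"method": "play_rows", "body": {"moves": [216, 0, -3, 3.9, 0, 216, 0, -7, 6.9, 0, 216, 0, -11.4, 9.2, 0, 216, 0, -16, 10.9, 0, 216, 0, -20.8, 11.8, 0, 216, 0, -20.8, 11.8, 0]}}

```text
time: 17.75
tool_pos: [567.2, -98.5, 72.3]
tcp_rot: [-3.141, 0.0, 1.68]
contact_force: [-0.4, -1.1, 0.8]
grip_width: 14.2
```

```bash
python3 -c "
from h import *
rec();nxt(.7)"
```

```text
{'u': 7.24, 'z': 72.27, 'fu': -0.56, 'fz': 0.76, 't': 17.75, 'n': 5} w 14.2 x 0.02
th 3.024 rad 34.27 Frad -0.8 Ftan 0.5
-4.8 1.0
-9.7 0.5
-14.4 -0.6
-19.0 -2.4
-23.3 -4.8
```

```bash
sed -i 's/UC,ZC,RR=.*/UC,ZC,RR=3.2,106.4,34.5/' h.py; python3 -c "
from h import *
nxt(.7)"
```

```text
th 3.024 rad 34.37 Frad -0.8 Ftan 0.5
-4.8 0.4
-9.6 -0.1
-14.3 -1.2
-18.8 -2.9
-23.0 -5.3
```

Emit:
{"method": "play_rows", "body": {"moves": [216, 0, -4.8, 0.4, 0, 216, 0, -9.6, -0.1, 0, 216, 0, -14.3, -1.2, 0, 216, 0, -18.8, -2.9, 0, 216, 0, -23, -5.3, 0, 216, 0, -23, -5.3, 0]}}

```text
time: 18.3
tool_pos: [544.2, -101.1, 78.0]
tcp_rot: [-3.14, 0.0, 1.68]
contact_force: [0.2, -1.7, 1.3]
grip_width: 14.0
```

```bash
python3 -c "
from h import *
rec();nxt(.7)"
```

```text
{'u': -15.9, 'z': 77.98, 'fu': 0.01, 'fz': 1.35, 't': 18.3, 'n': 6} w 14.0 x -0.05
th -2.550 rad 34.24 Frad -1.1 Ftan 0.7
-4.0 -2.7
-7.3 -6.2
-10.1 -10.1
-12.4 -14.4
-14.1 -18.9
```

Emit:
{"method": "play_rows", "body": {"moves": [216, 0, -4, -2.8, 0, 216, 0, -7.3, -6.2, 0, 216, 0, -10.1, -10.1, 0, 216, 0, -12.4, -14.4, 0, 216, 0, -14.1, -18.9, 0, 216, 0, -14.1, -18.9, 0]}}

```text
time: 18.85
tool_pos: [530.5, -102.6, 97.4]
tcp_rot: [-3.14, 0.0, 1.68]
contact_force: [-2.7, -3.6, -0.5]
grip_width: 14.4
```

```bash
python3 -c "
from h import *
rec();nxt(.7)"
```

```text
{'u': -29.63, 'z': 97.4, 'fu': -3.06, 'fz': -0.46, 't': 18.85, 'n': 7} w 14.4 x -0.11
th -1.838 rad 34.04 Frad 3.1 Ftan 0.4
-1.4 -4.6
-1.7 -9.4
-1.3 -14.2
-0.2 -18.9
1.5 -23.5
```

Emit:
{"method": "play_rows", "body": {"moves": [216, 0, -1.4, -4.6, 0, 216, 0, -1.7, -9.4, 0, 216, 0, -1.4, -14.2, 0, 216, 0, -0.3, -18.9, 0, 216, 0, 1.3, -23.5, 0, 216, 0, 1.3, -23.5, 0]}}

```text
time: 19.4
tool_pos: [532.8, -102.3, 121.2]
tcp_rot: [3.141, 0.0, 1.68]
contact_force: [-3.3, -4.7, 2.5]
grip_width: 14.1
```

```bash
python3 -c "
from h import *
rec();nxt(.7)
mont(range(9),'m2',k=5,cols=5)"
```

```text
{'u': -27.41, 'z': 121.22, 'fu': -3.76, 'fz': 2.46, 't': 19.4, 'n': 8} w 14.1 x -0.05
th -1.120 rad 34.01 Frad 4.5 Ftan 0.6
2.0 -4.4
4.9 -8.2
8.4 -11.6
12.3 -14.4
16.5 -16.7
```

View pics/m2.png

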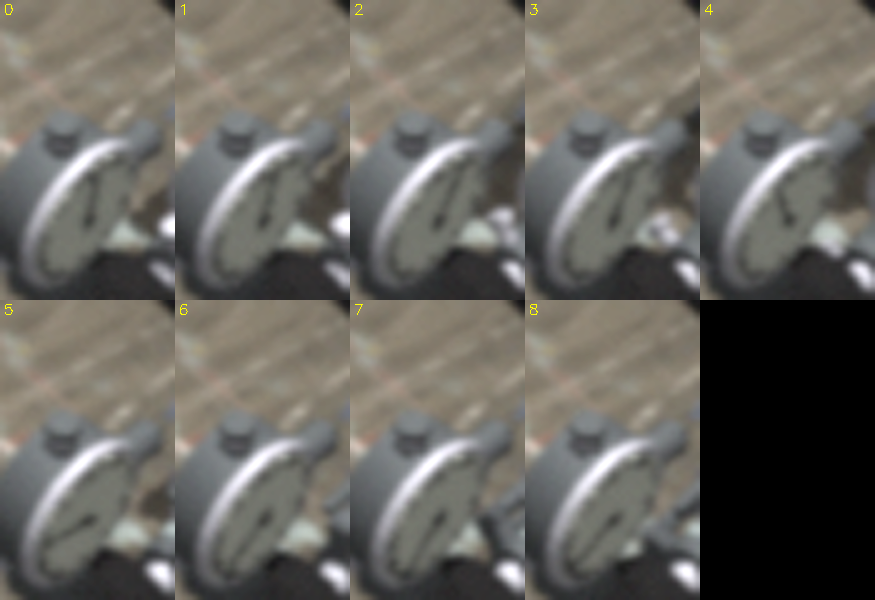

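Emit:
{"method": "play_rows", "body": {"moves": [216, 0, 1.5, -4.6, 0, 216, 0, 4.4, -8.6, 0, 216, 0, 8, -12, 0, 216, 0, 12, -14.8, 0, 216, 0, 16.5, -17.1, 0, 216, 0, 16.5, -17.1, 0]}}

```text
time: 19.95
tool_pos: [549.8, -100.3, 137.9]
tcp_rot: [3.141, 0.0, 1.68]
contact_force: [0.1, -2.9, -0.1]
grip_width: 14.1
```

```bash
python3 -c "
from h import *
rec();nxt(.6)"
cat >> h.py <<'E'
def dialmap():
    # dial plane: normal = bench -x ; face point on ray through pivot pixel at depth near gauge
    o,c=load('n03'); C,d=ray(o,c,(368,234.4))
    ex=np.array([np.cos(.108),np.sin(.108),0]); ey=np.array([-np.sin(.108),np.cos(.108),0])
    P0=np.array([530.,128,165]); P=C+d*((P0-C)@ex)/(d@ex)
    return P,-ey,np.array([0,0,1.])   # right, up as seen from front
def rect(n,S=240,h=36):
    o,c=load('n%02d'%n); P,r,up=dialmap(); pts=[];dst=[]
    for a,b in ((-h,h),(h,h),(h,-h),(-h,-h)):
        pts.append(proj(o,c,P+a*r+b*up)); dst.append(((a+h)/2/h*S,(h-b)/2/h*S))
    H=cv2.getPerspectiveTransform(np.float32(pts),np.float32(dst))
    return cv2.warpPerspective(cv2.cvtColor(c['color'],cv2.COLOR_RGB2BGR),H,(S,S),flags=cv2.INTER_CUBIC)
E
python3 -c "
from h import *
print(dialmap()[0])
ims=[cv2.convertScaleAbs(rect(n,200),alpha=1.4) for n in range(8)]
cv2.imwrite('pics/r1.png',np.vstack([np.hstack(ims[:4]),np.hstack(ims[4:])]))"
```

```text
{'u': -10.23, 'z': 137.9, 'fu': -0.22, 'fz': -0.07, 't': 19.95, 'n': 9} w 14.1 x 0.05
th -0.403 rad 34.24 Frad 0.0 Ftan -0.2
3.8 -1.6
7.8 -2.5
11.9 -3.0
16.1 -2.9
20.2 -2.3
[531.70264039 112.29615399 185.09362397]
```

View pics/r1.png

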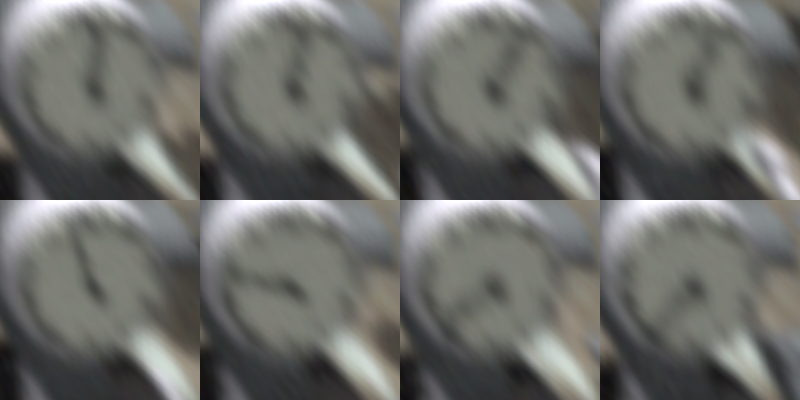

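Emit:
{"method": "play_rows", "body": {"moves": [216, 0, 3.8, -1.6, 0, 216, 0, 7.8, -2.6, 0, 216, 0, 11.9, -3.1, 0, 216, 0, 16.1, -3.0, 0, 216, 0, 20.2, -2.4, 0, 216, 0, 20.2, -2.4, 0]}}

```text
time: 20.5
tool_pos: [569.7, -98.1, 140.1]
tcp_rot: [3.141, 0.0, 1.68]
contact_force: [-0.4, -2.8, 1.9]
grip_width: 14.1
```

```bash
cat >> h.py <<'E'
def needle(ns):
    R={n:cv2.GaussianBlur(cv2.cvtColor(rect(n,240),cv2.COLOR_BGR2GRAY).astype(np.float32),(0,0),2) for n in ns}
    out={}
    c=np.array([113.,106.]) # pivot px guess in 240 rect
    A=np.radians(np.arange(0,360,2)); rs=np.arange(22,52,2)
    prof={}
    for n in ns:
        u=c[0]-np.sin(A)[:,None]*rs; v=c[1]+np.cos(A)[:,None]*rs
        prof[n]=cv2.remap(R[n],u.astype(np.float32),v.astype(np.float32),1).mean(1)
    med=np.median(np.array(list(prof.values())),0)
    for n in ns:
        d=np.clip(med-prof[n],0,None); k=np.argmax(cv2.blur(np.tile(d,3)[None],(7,1))[0][len(d):2*len(d)])
        w=np.exp(1j*A)*d*(np.abs(np.angle(np.exp(1j*(A-A[k]))))<.4)
        out[n]=(np.angle(w.sum())%(2*np.pi),d.max())
    return out
E
python3 -c "
from h import *
L=rec();nxt(.6)
r=needle(range(len(L)))
th=np.unwrap([np.arctan2(l['u']-UC,l['z']-ZC) for l in L])
for n in r: print(n,round(th[n],3),round(r[n][0],2),round(float(r[n][1]),1))
"
```

```text
{'u': 9.78, 'z': 140.13, 'fu': -0.67, 'fz': 1.89, 't': 20.5, 'n': 10} w 14.1 x 0.13
th 0.192 rad 34.37 Frad 1.7 Ftan -1.0
4.0 0.9
7.9 2.4
11.5 4.4
14.9 6.7
18.0 9.5
0 0.249 3.26 18.9
1 0.551 3.33 17.4
2 1.062 3.63 20.5
3 1.597 3.52 18.6
4 2.318 2.73 21.0
5 3.024 1.77 20.4
6 3.733 0.98 18.6
7 4.445 0.77 17.4
8 5.163 1.16 17.4
9 5.88 2.05 24.6
10 6.476 2.83 17.2
```

```bash
cat >> h.py <<'E'
def fit(i0=2,i1=None):
    L=json.load(open(LOG)); r=needle(range(len(L)))
    th=np.unwrap([np.arctan2(l['u']-UC,l['z']-ZC) for l in L]); y=np.array([r[n][0] for n in range(len(L))])
    s=slice(i0,i1); A=np.c_[np.ones(len(th)),np.cos(th),np.sin(th)]
    p=np.linalg.lstsq(A[s],y[s],rcond=None)[0]
    print('mean %.2f amp %.2f peak %.3f'%(p[0],np.hypot(p[1],p[2]),np.arctan2(p[2],p[1])),'res',np.round(y-A@p,2)); return th,y
E
python3 -c "
from h import *
fit(2);fit(3);fit(4)"
```

```text
mean 2.14 amp 1.44 peak 1.211 res [ 0.29  0.05  0.07  0.05 -0.06 -0.03  0.    0.06  0.   -0.03 -0.06]
mean 2.13 amp 1.41 peak 1.214 res [ 0.32  0.08  0.1   0.08 -0.04 -0.03 -0.01  0.05  0.   -0.02 -0.04]
mean 2.11 amp 1.37 peak 1.207 res [ 0.36  0.13  0.17  0.15  0.01 -0.01 -0.01  0.03 -0.01 -0.    0.  ]
```

Emit:
{"method": "play_rows", "body": {"moves": [216, 0, 4, 0.9, 0, 216, 0, 7.9, 2.2, 0, 216, 0, 11.5, 4.1, 0, 216, 0, 14.9, 6.4, 0, 216, 0, 18, 9.2, 0, 216, 0, 18, 9.2, 0]}}

```text
time: 21.05
tool_pos: [588.1, -96.1, 129.9]
tcp_rot: [3.14, 0.0, 1.68]
contact_force: [1.5, -1.8, -0.2]
grip_width: 14.3
```

```bash
python3 -c "
from h import *
L=rec();fit(2); th,y=fit(4); print(y[-3:]); nxt(1.21-th[-1]+2*np.pi)
"
```

```text
{'u': 28.32, 'z': 129.9, 'fu': 1.3, 'fz': -0.17, 't': 21.05, 'n': 11} w 14.3 x 0.19
mean 2.15 amp 1.45 peak 1.207 res [ 0.31  0.06  0.06  0.05 -0.07 -0.04  0.01  0.07  0.   -0.04 -0.09  0.05]
mean 2.13 amp 1.41 peak 1.201 res [ 0.34  0.1   0.11  0.1  -0.03 -0.02  0.01  0.05 -0.01 -0.03 -0.06  0.09]
[2.05375241 2.82126955 3.53047089]
th 0.819 rad 34.40 Frad 0.8 Ftan 1.0
1.8 2.0
3.4 4.1
4.9 6.4
6.1 8.8
7.2 11.3
```

Emit:
{"method": "play_rows", "body": {"moves": [216, 0, 1.8, 2, 0, 216, 0, 3.4, 4.1, 0, 216, 0, 4.9, 6.4, 0, 216, 0, 6.1, 8.8, 0, 216, 0, 7.2, 11.3, 0, 216, 0, 7.2, 11.3, 0, 216, 0, 7.2, 11.3, 0]}}

```text
time: 21.68
tool_pos: [595.0, -95.4, 118.9]
tcp_rot: [3.14, 0.0, 1.68]
contact_force: [5.8, 0.0, -1.0]
grip_width: 14.3
```

```bash
python3 -c "
from h import *
L=rec();th,y=fit(2); print(th[-1]-2*np.pi,y[-3:]); nxt(1.21-th[-1]+2*np.pi,2)
"
```

```text
{'u': 35.19, 'z': 118.87, 'fu': 5.78, 'fz': -0.97, 't': 21.68, 'n': 12} w 14.3 x 0.16
mean 2.15 amp 1.46 peak 1.211 res [ 0.31  0.04  0.04  0.03 -0.08 -0.04  0.01  0.07  0.01 -0.04 -0.1   0.03
  0.06]
1.1991841709159967 [2.81700327 3.53510303 3.67498414]
th 1.199 rad 34.34 Frad 5.0 Ftan 3.0
0.2 0.1
0.3 0.3
```

Emit:
{"method": "play_rows", "body": {"moves": [216, 0, 0.7, 0.2, 0, 205, 0, 0.7, 0.2, 0, 190, 0, 0.7, 0.2, 0, 170, 0, 0.7, 0.2, 0, 150, 0, 0.7, 0.2, 0, 150, 0, 0.7, 0.2, 0, 150, 0, 0.7, 0.2, 0]}}

```text
time: 22.32
tool_pos: [594.6, -95.4, 118.8]
tcp_rot: [-3.141, -0.0, 1.68]
contact_force: [0.0, 0.6, 0.4]
grip_width: 37.3
```

```bash
python3 -c "
from h import *
L=rec();th,y=fit(2,13); print(y[-3:])
snap('wrist','w8')
"
```

```text
{'u': 34.87, 'z': 118.77, 'fu': 0.09, 'fz': 0.41, 't': 22.32, 'n': 13} w 37.3 x 0.22
mean 2.17 amp 1.49 peak 1.209 res [ 0.17 -0.08  0.06  0.03 -0.11 -0.06  0.02  0.09  0.02 -0.06 -0.14  0.06
  0.09  0.04]
[3.60746705 3.75411023 3.70222266]
```

View pics/w8.png

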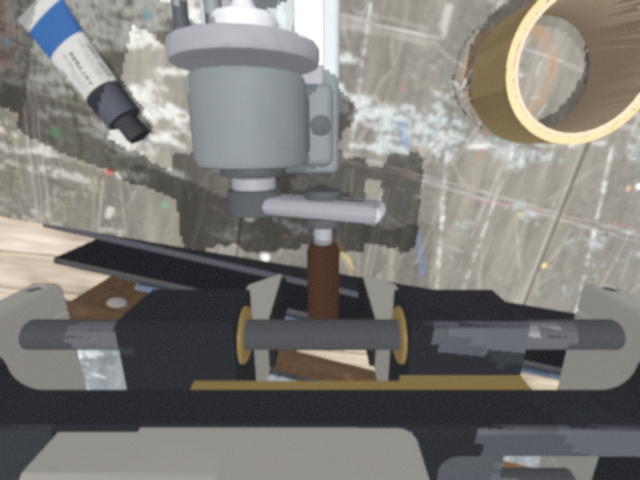

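Released, with the handle free between the jaws (about u 323). I rise straight up and check.

Emit:
{"method": "play_rows", "body": {"moves": [150, 0, 0, -10, 0, 150, 0, 0, -30, 0, 150, 0, 0, -60, 0, 150, 0, 0, -95, 0, 150, 0, 0, -130, 0, 150, 0, 0, -130, 0, 150, 0, 0, -130, 0]}}

```text
time: 23.0
tool_pos: [595.8, -95.6, 252.2]
tcp_rot: [3.136, 0.002, 1.68]
contact_force: [-0.0, -0.5, -0.8]
grip_width: 37.6
```

```bash
python3 -c "
from h import *
L=rec();th,y=fit(2,13); print(y[-4:])
snap('top','t9')
a=cv2.imread('pics/n%02d.png'%(len(L)-1))[:,200:520]; b=cv2.imread('pics/t9.png')[120:360,200:480]
cv2.imwrite('pics/f.png',np.hstack([cv2.resize(a,(380,570)),cv2.resize(b,(400,343)) if 0 else cv2.copyMakeBorder(cv2.resize(b,(400,343)),0,227,0,0,0)]))
"
```

```text
{'u': 35.97, 'z': 252.17, 'fu': -0.08, 'fz': -0.76, 't': 23.0, 'n': 14} w 37.6 x -0.19
mean 2.19 amp 1.53 peak 1.212 res [ 0.03 -0.26  0.05  0.04 -0.15 -0.06  0.03  0.11  0.02 -0.07 -0.18  0.09
  0.12  0.04  0.73]
[3.70599063 3.84376146 3.76474686 3.76806861]
```

View pics/f.png

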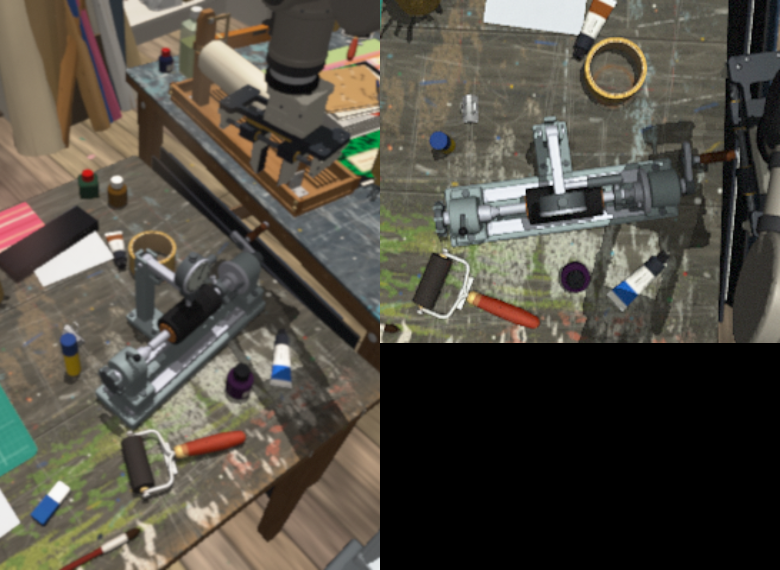

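```bash
python3 -c "
import cv2,numpy as np
a=cv2.imread('pics/top0.png',0).astype(np.float32);b=cv2.imread('pics/t9.png',0).astype(np.float32)
for n,(y,x,h,w) in dict(tail=(244,238,46,36),bedfront=(272,262,12,60),ink=(298,322,30,30),tube=(295,358,42,44),brayer=(295,222,58,92),clip=(182,254,28,20),glue=(205,230,26,26),table=(300,100,60,80)).items():
    r=cv2.matchTemplate(b[y-6:y+h+6,x-6:x+w+6],a[y:y+h,x:x+w],5);_,m,_,l=cv2.minMaxLoc(r);print(n,l[0]-6,l[1]-6,round(m,2))
"
```

```text
tail 0 0 1.0
bedfront 0 0 0.97
ink 0 0 0.92
tube 0 0 0.82
brayer 0 0 1.0
clip 0 0 1.0
glue 0 0 0.99
table 0 0 1.0
```

Nothing has moved, the needle is at its top reading and the robot is clear, so I am handing in.

```bash
python3 -c "
from h import *
print(bot.close_job())"
```

```text
the job is handed in; nothing more can be done
None
```

The roller's high spot is under the plunger, at a crank angle of about 1.20 rad. The gauge is down and the gripper is clear. The job was handed in at about 23 s.

- **Gauge:** I swung it forward by the lifting bar, lowered it until it met its stop with about 8 N, and let go.
- **Crank handle:** I felt its top and got a radius of about 34 mm, later refined to 34.5 mm from the turning.
- **Turning:** I cranked one way only, over the top to the back. Readings were taken about every 0.3–0.7 rad over a little more than one full turn of the roller. Forces at the pauses stayed at or below about 6.5 N, under the 15 N that drags the bench centres.
- **High spot:** A sine fit put the peak at 1.21 rad, and matching readings on either side gave 1.208 rad. I came up to it in the driving direction, so the play was taken up, and measured 1.199 rad on stopping.

**Last checks:**
- The needle stood at about 3.7–3.8 rad, its highest, both before and after I let go.
- The top view before and after showed 0 pixels of shift for the bench centres' tailstock and bed, ink bottle, tube, brayer, clip and glue stick. The tape was compared only by eye.
- The first two needle readings did not fit the sine, because the roller was still waiting in the play; I left them out.
- My needle angles drift by about 0.1 rad with the background used, but the peak position stayed within about 0.01 rad.

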